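# Load a sample tube through a sprung gate into a feeder lane

## Robot

A 7-joint arm with a two-finger parallel gripper is mounted at the origin on a cart in front of the work surface, level with it; the furniture and walls round the work are solid. World frame = base frame: x ahead of the robot, y to its left, z up, the work surface at z = 0. Lengths are in m, angles in rad, forces in N, time in s.
With the tool pointing down it reaches from about 0.35 to 0.9 m from the base axis. Payload 8.1 kg.
Tool frame: the origin (TCP) lies at the very end of the fingers, on their centre line; the grasp point (between the pads) lies 19 mm behind it; z points along the fingers, x is the direction in which the jaws open and shut, and the axes are right-handed (so a half turn about z gives the same grasp; the last joint's range is limited). The gripper opens to 85 mm and grips with 20 to 120 N. Pads are 22 mm wide; open, the fingers measure 114 mm over their backs; the gripper's body (76 mm by 85 mm) begins 54 mm behind the grasp point. The pads swing forward as they close: fully open they stand 13 mm farther back than shut.
Start: joints at [1.2, 0.434, 0.025, 1.573, -0.012, 1.134, -0.075], TCP at [0.165, -0.603, 0.195] pointing down, gripper open.
Joint ranges: [-2.62, 2.62], [-0.44, 2.09], [-1.27, 1.32], [0.08, 2.57], [-1.32, 4.46], [0.12, 2], [-2.74, 2.74]. Speed limits (rad/s): [2.22, 2.22, 3.01, 3.01, 3.14, 3.14, 3.14].

## Interface

Orientations are given as a 3x3 rotation matrix whose columns are the frame's x, y, z axes.
In Python, from plant import state, snapshot, job_done gives the robot as it stands.
- The arm moves only by the tool play_rows, never from a script. Its arguments are lists of equal length, an entry for each row: "translation": the shift along the tool's x, y, z in mm, a list of three; "angular": the turn, a rotation vector about the tool's x, y, z in degrees, a list of three; "jaw": the closure, from 0 (fully open) to 1 (shut). A call has 1 to 8 rows; each row is the pose to reach, as a shift and turn from the pose commanded when the call began, along the tool's axes at that moment; what a row does not reach only later rows make up. A row lasts 1/10 s, in which the tool goes at most 50 mm and 8.59 degrees, less where a joint would pass 70% of its speed; a pose out of reach is approached as far as the arm can. A call with a gripper value outside its range is refused whole. The fingers move at their own pace and stop on an object; the grip force is fixed at half the most. Time passes only in rows, so rows that repeat a pose let the fingers close. It gives the time, the measured TCP pose, the force and the opening at its end, in the units of the state.
- state(): the state, without advancing time (a new reading comes with each control period).
- snapshot(name): name is "side" or "top"; returns a dict with "frame" (400x640x3 uint8, red, green, blue), "mtx" (3x3 intrinsics, pixels), "xyz" and "attitude" of the camera in the world. Camera axes: x right, y up, looking along -z (the intrinsics and any distortion apply to the point x, -y, -z); pixel columns grow to the right and rows downward; lengths in m; the calibration is good to about 2 mm. A picture is of the moment at which its call begins. There is no depth.
- job_done(): hands the job in, once; it reports no verdict.
The state is a dict: "t": time; "q": joint angles; "qvel": joint speeds; "joint_torque": joint torques, N m; "ee_pos": TCP position; "tcp_rot": TCP orientation; "ft_force": force on the tool from outside, world axes, zero at the start; "wrist_torque": the same for the moment, N m; "gripper_width": finger opening in m.
Only numpy, scipy, OpenCV 4.12 (cv2) and the standard library are available. Lean on these libraries where they do the work, as an engineer would, in place of code of your own. Each camera call takes 0.05 s, during which the arm holds its last target. There are 200 camera calls.

## Task

Load the teal-capped sample tube that stands on the table into the white feeder lane: stand it in the flared mouth, slide it upright along the lane so that it pushes the orange sprung gate open, passes it and lets it swing shut behind, and go on until it has pressed the blue plunger fully in; then let go of it, standing there on the lane floor. The stop with the plunger is clamped at a different place each time, so feel for it and never press on the lane's walls, gate or stop harder than about 15 N. Leave the purple-capped tube, the white bottle and the beaker where they are.

Things in the scene. Friction and masses are not known exactly. Their poses are not given: they have to be found in the camera images.
- sample_tube: Loose sample tube, 95 mm tall, about 60 g: clear body 33.6 mm in diameter, teal cap 41 mm in diameter over its top 20 mm. Starts upright on the table to the robot's left, the only teal-capped tube. Origin at the centre of its foot, z up toward the cap.
- feeder: Feeder lane, fixed; place and yaw vary. Base plate 224 x 96 x 8 mm, white walls 6 mm thick, 60 mm high above the table. Origin on the table top under the lane's centre line at the gate; x along the lane inward, y left, z up. Floor at z = 8 mm, lane 39 mm wide (y -19.5 to 19.5), open above. From x = -3 to 44 mm the left wall is set back to y = 32 mm so that the gate can swing.
- lane_mouth (a point): Point on the lane floor's centre line, 40 mm before the gate (feeder x = -40, z = 8 mm), axes as the feeder's: the tube can be lowered upright to here from above and is held by its cap above the walls. The walls flare outward from x = -42 to -70 mm.
- gate_clear (a point): Point on the lane floor's centre line, 50 mm past the gate (feeder x = 50, z = 8 mm), axes as the feeder's. Once the tube's centre is here the gate has slipped off it and snapped shut behind. Farther on stands the grey stop block, top 60 mm above the table, clamped at an unmeasured place: the tube first touches its plunger with its centre 6 to 38 mm past this point. The stop does not yield.
- gate (a joint): Orange sprung flap on an upright hinge at feeder x = 0, y = 25 mm; leaf 38 mm long, 5 mm thick, 30 to 58 mm above the table. 0 = shut; up to 1.57 rad as its free end swings inward (+x), never outward. The spring shuts it. It resists the tube with about 3 to 6 N and, when open (about 1.4 rad as the tube goes by), presses it toward the right wall (-y) with 4 to 6 N.
- plunger (a joint): Blue plunger in the stop's face toward the mouth, a plate 22 mm wide, 34 to 54 mm above the table, sliding along the lane. 0 = out, 0.006 m = fully in, against a hard end. No spring: it yields to a steady push of about 6 N and stays where it is left.
- purple_tube: Bystander: tall tube with purple cap, 34 mm in diameter, 156 mm tall, loose, upright. Origin at the centre of its foot.
- white_bottle: Bystander: small white bottle with screw cap, 50 mm in diameter, 100 mm tall, loose, upright, to the robot's left. Origin at the centre of its foot.
- glass_beaker: Bystander: glass beaker, 76 x 70 x 85 mm, loose, on the right (-y) side of the feeder. Origin at the centre of its foot.
Not all that is in view belongs to the job. Leave any red look-alike of the sample_tube alone.

How it is judged:
By the outcome, as a careful person would: the job done as asked, in the order asked, and still so for the second after the job is handed in, with the robot touching nothing.
It also fails if it takes over 61 s, if anything falls off the work surface, if the arm or the gripper's body presses on something with over 40 N, if the wrist force passes 120 N, or if a joint passes its speed limit or range.

## Working session

There is one attempt and no reset: what is moved stays moved. The work goes in short steps, Python scripts to look and compute and a tool call to move; the robot and the scene stay as the last step left them, time stands still between calls to the robot, and variables do not carry over. Pictures are saved under pics/ and viewed, about 8 in all and at most 12, crops included, and the job is handed in when it is done.

Besides the shell and the picture viewer there is one more tool, called after "Call:" as a command line: name --argument value ..., lists and objects as JSON in quotes. play_rows: Moves the arm, as the interface text tells. Its arguments: {"type":"object","properties":{"translation":{"type":"array","items":{"type":"array","items":{"type":"number"}}},"angular":{"type":"array","items":{"type":"array","items":{"type":"number"}}},"jaw":{"type":"array","items":{"type":"number"}}},"required":["translation","angular","jaw"]}

```bash
mkdir -p pics; ls
cat > h.py <<'E'
import numpy as np, cv2
from plant import state, snapshot, job_done
def shot(n,out):
    s=snapshot(n); np.savez(f'{n}.npz',**{k:np.array(v) for k,v in s.items()})
    cv2.imwrite(f'pics/{out}.png',s['frame'][:,:,::-1]); return s
def load(n): return dict(np.load(f'{n}.npz'))
def R(s): return np.array(s['attitude'])
def ray(s,u,v):
    K=np.array(s['mtx']); d=np.linalg.inv(K)@[u,v,1]; return R(s)@[d[0],-d[1],-d[2]]
def at_z(s,u,v,z):
    d=ray(s,u,v); p=np.array(s['xyz']); return p+d*(z-p[2])/d[2]
def proj(s,P):
    c=R(s).T@(np.array(P)-s['xyz']); p=np.array(s['mtx'])@[c[0],-c[1],-c[2]]; return p[:2]/p[2]
E
python3 - <<'E'
from h import *
for n in('side','top'):
    s=shot(n,n+'0'); print({k:(v if k!='frame' else v.shape) for k,v in s.items()})
print(state())
E
```

```text
pics
{'frame': (400, 640, 3), 'mtx': array([[505.54346881,   0.        , 322.994258  ],
       [  0.        , 505.54346881, 195.51723187],
       [  0.        ,   0.        ,   1.        ]]), 'xyz': array([0.19906863, 1.11504258, 0.84099756]), 'attitude': array([[-0.96346724,  0.13472585, -0.23147314],
       [-0.26712941, -0.54569863,  0.79426374],
       [-0.01930673,  0.82708038,  0.56175199]])}
{'frame': (400, 640, 3), 'mtx': array([[433.29960078,   0.        , 321.06560709],
       [  0.        , 433.29960078, 198.37955838],
       [  0.        ,   0.        ,   1.        ]]), 'xyz': array([ 0.32047945, -0.02962539,  1.56036681]), 'attitude': array([[ 4.31066378e-04,  9.91618224e-01, -1.29201824e-01],
       [-9.99999276e-01,  5.72631164e-04,  1.05854103e-03],
       [ 1.12365357e-03,  1.29201274e-01,  9.91617753e-01]])}
{'t': 0.1, 'q': array([ 1.20037115,  0.435152  ,  0.02495552,  1.57402276, -0.01161836,
        1.13397662, -0.07513053]), 'qvel': array([ 1.35651850e-03, -3.33781095e-03, -1.28072734e-03, -9.21909805e-05,
        1.65410302e-03, -3.50758696e-04, -1.91734941e-04]), 'joint_torque': array([ 3.30193528e-03, -6.71749449e+01,  1.02817409e+00, -3.16902137e+01,
        1.57785468e-02,  7.23523612e-03,  3.05858055e-05]), 'ee_pos': array([ 0.16522388, -0.60223944,  0.19389862]), 'tcp_rot': array([[ 2.64546195e-01, -9.64372898e-01, -4.74013318e-04],
       [-9.64371984e-01, -2.64546599e-01,  1.33193506e-03],
       [-1.40988069e-03,  1.04766811e-04, -9.99999001e-01]]), 'ft_force': array([-0.21100025,  0.55752858,  0.11691065]), 'wrist_torque': array([-0.03363847,  0.01380347, -0.00064299]), 'gripper_width': 0.08547453685717929}
```

View pics/side0.png

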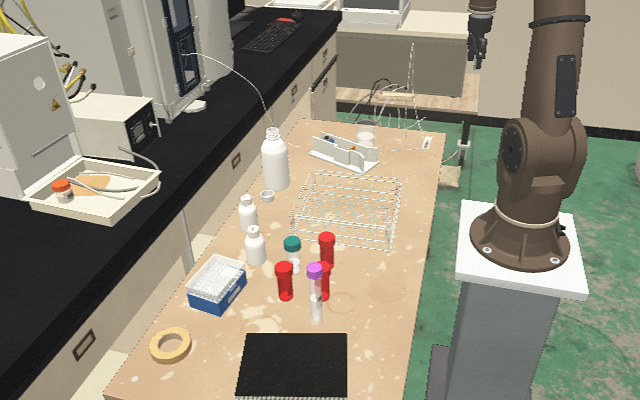

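View pics/top0.png

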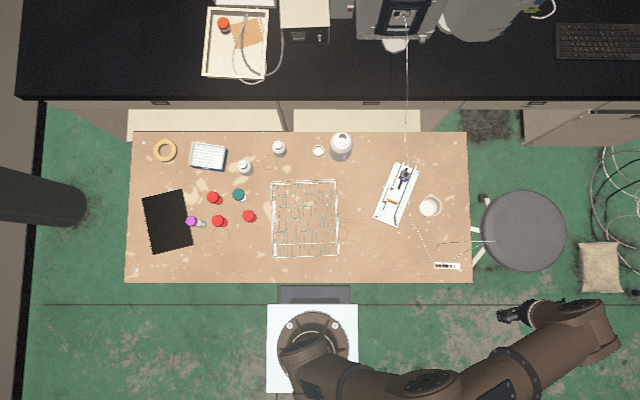

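Side: feeder near (343,152), teal cap at (292,244), and a wire basket between them. Top: feeder near (397,194), teal cap at (239,195), with red look-alikes at (214,198), (218,221) and (249,216). I'll enlarge these areas.

Run:
```python
from h import *
t=load('top')['frame'];s=load('side')['frame']
a=cv2.resize(t[150:240,365:445],None,fx=5,fy=5,interpolation=cv2.INTER_CUBIC)   # 400x450
b=cv2.resize(s[120:180,300:380],None,fx=5,fy=5,interpolation=cv2.INTER_CUBIC) #400x300
c=cv2.resize(t[180:240,180:280],None,fx=4,fy=4,interpolation=cv2.INTER_CUBIC) #400x240
d=np.zeros((600,800,3),np.uint8); d[:450,:400]=a; d[:300,400:]=b; d[300:540,400:]=c
cv2.imwrite('pics/z0.png',d[:,:,::-1])
T=load('top');S=load('side')
print('cap top T',at_z(T,239,195,.095),'S',at_z(S,292,241,.095))
for n,(u,v) in dict(r1=(214,198),r2=(218,221),r3=(249,216),bott=(245,167)).items(): print(n,at_z(T,u,v,.095))
for uv in((272,181),(336,179),(340,257),(273,258)): print('basket',at_z(T,*uv,.05))
```

```text
cap top T [0.52287879 0.24892202 0.095     ] S [0.52616832 0.2588314  0.095     ]
r1 [0.5125023  0.33389418 0.095     ]
r2 [0.43395433 0.3178108  0.095     ]
r3 [0.45099561 0.2132206  0.095     ]
bott [0.62018639 0.23069519 0.095     ]
basket [0.57909569 0.14214817 0.05      ]
basket [ 0.58640584 -0.08401508  0.05      ]
basket [ 0.31309434 -0.09673418  0.05      ]
basket [0.30957415 0.1346368  0.05      ]
```

View pics/z0.png

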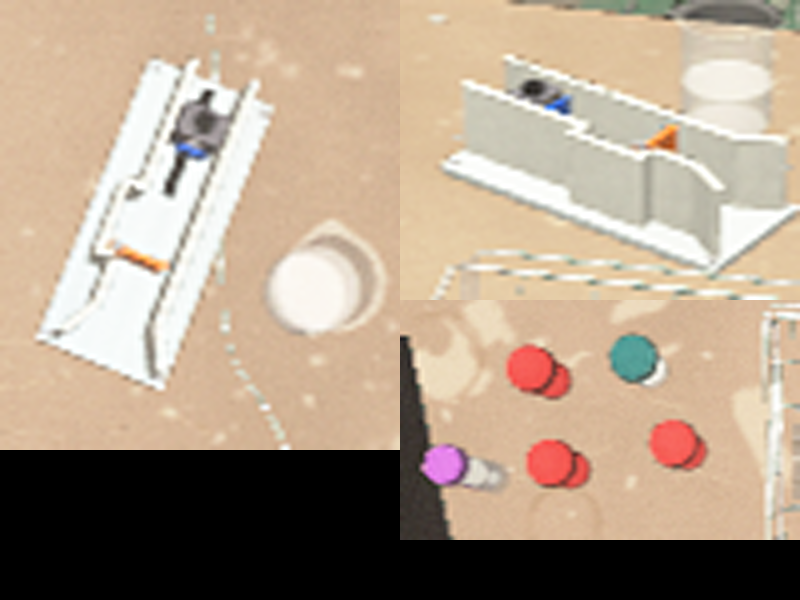

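The crop shows the following:
- **Plate corners (top crop):** (155,60), (273,108), (38,338) and (163,388).
- **Gate leaf:** runs (118,247) to (167,266).
- **Right wall kink:** (152,328).
- **Plunger:** blue plate near (192,152).
- **Teal cap:** centre at (634,358).

Next I'll fit the poses.

```bash
cat > fit.py <<'E'
from h import *
from scipy.optimize import least_squares
T=load('top');S=load('side')
# tube: hull centroid of the teal cap in both views
a=np.linspace(0,6.28,40)
def cap(s,x,y,zb=.075,r=.0205):
    P=[proj(s,[x+r*np.cos(t),y+r*np.sin(t),z]) for t in a for z in(zb,.095)]
    h=cv2.convexHull(np.float32(P)); m=cv2.moments(h); return np.array([m['m10'],m['m01']])/m['m00'],m['m00']
def teal(s,box):
    f=cv2.cvtColor(s['frame'],cv2.COLOR_RGB2HSV); m=cv2.inRange(f,(80,90,50),(98,255,255)); k=np.zeros_like(m)
    u0,v0,u1,v1=box; k[v0:v1,u0:u1]=m[v0:v1,u0:u1]; v,u=np.nonzero(k); return np.array([u.mean(),v.mean()]),len(u)
for s,b in((T,(225,180,255,210)),(S,(275,225,310,265))):
    c,n=teal(s,b); r=least_squares(lambda p:cap(s,*p)[0]-c,[.52,.25]); print('tube',c,n,cap(s,*r.x)[1],r.x)
cT=lambda X,Y:(365+(X+.5)/5-.5,150+(Y+.5)/5-.5)
cS=lambda X,Y:(300+(X-400+.5)/5-.5,120+(Y+.5)/5-.5)
obs=[(T,cT(155,60),('e',.048,.008)),(T,cT(273,108),('e',-.048,.008)),(T,cT(38,338),('s',.048,.008)),(T,cT(163,388),('s',-.048,.008)),
(T,cT(118,247),(0,.025,.058)),(T,cT(167,266),(0,-.013,.058)),(T,cT(153,328),(-.042,-.0225,.06)),(T,cT(252,84),('e',-.0225,.06)),(T,cT(193,63),('e',.0225,.06)),
(S,cS(443,164),('e',.048,.008)),(S,cS(712,268),('s',.048,.008)),(S,cS(508,60),('e',-.0225,.06)),(S,cS(466,84),('e',.0225,.06))]
def res(p,full=False):
    x,y,w,x0,du,dv=p; o=[]
    for s,uv,(fx,fy,fz) in obs:
        fx={'s':x0,'e':x0+.224}.get(fx,fx); c,n=np.cos(w),np.sin(w)
        P=[x+c*fx-n*fy,y+n*fx+c*fy,fz]; o+=list(proj(s,P)-uv-(np.array([du,dv]) if s is S else 0))
    return np.array(o) if full else np.r_[o,.1*du,.1*dv]
r=least_squares(res,[.5,-.28,-.4,-.07,0,0],loss='soft_l1'); print(r.x,np.degrees(r.x[2])); print(res(r.x,1).reshape(-1,2).round(1).tolist())
E
python3 fit.py
```

```text
tube [237.8        193.75555556] 90 126.6226735416567 [0.52850062 0.25489748]
tube [291.760181   243.64705882] 221 269.8129442741629 [0.52807792 0.25652295]
[ 0.50491254 -0.28747668 -0.40228685 -0.07660845  0.27936859 -0.58773865] -23.04933879005428
[[-0.7, -0.2], [0.2, 0.3], [-0.5, 0.4], [-0.7, 0.9], [-0.4, -0.1], [-0.1, 0.3], [0.8, -0.1], [1.0, -0.5], [0.9, -1.2], [-0.1, 0.3], [1.0, 0.5], [-0.3, -0.5], [-0.3, -0.3]]
```

```bash
cat > go.py <<'E'
import sys
from h import *
from scipy.spatial.transform import Rotation as Ro
def go(x,y,z,yaw,base=None):
    s=state(); R0=np.array(s['tcp_rot']); p=np.array(s['ee_pos'])
    a=np.radians(yaw); c,n=np.cos(a),np.sin(a)
    R1=np.array([[c,n,0],[n,-c,0],[0,0,-1.]])
    t=R0.T@([x,y,z]-p)*1000; w=Ro.from_matrix(R0.T@R1).as_rotvec(degrees=True)
    print('trans',t.round(1),'ang',w.round(2),'| at',p.round(4),'yaw',np.degrees(np.arctan2(R0[1,0],R0[0,0])).round(2),'F',np.array(s['ft_force']).round(1),'t',round(s['t'],2),'w',round(s['gripper_width'],4))
if __name__=='__main__':
    v=list(map(float,sys.argv[1:]))
    for i in range(0,len(v),4): go(*v[i:i+4])
E
python3 go.py 0.36 -0.25 0.26 -30
```

```text
trans [-288.3 -281.   -65.7] ang [-3.000e-02  8.000e-02 -4.466e+01] | at [ 0.1652 -0.6022  0.1939] yaw -74.66 F [-0.2  0.6  0.1] t 0.1 w 0.0855
```

Call:
play_rows --translation '[[-10, -10, -20], [-40, -38, -50], [-75, -72, -66], [-110, -107, -66], [-145, -141, -66], [-180, -176, -66], [-215, -210, -66], [-250, -244, -66]]' --angular '[[0, 0, -4], [0, 0, -10], [0, 0, -16], [0, 0, -22], [0, 0, -28], [0, 0, -34], [0, 0, -40], [0, 0, -44]]' --jaw '[0.2, 0.2, 0.2, 0.2, 0.2, 0.2, 0.2, 0.2]'

```text
t: 0.9
ee_pos: [0.3349, -0.2951, 0.2605]
tcp_rot: [[0.862, -0.506, -0.0], [-0.506, -0.862, -0.0], [-0.0, 0.0, -1.0]]
ft_force: [0.7, -0.8, 1.1]
gripper_width: 0.0684
```

```bash
python3 go.py 0.528 0.2555 0.2 50
```

```text
trans [-112.3 -572.6   60.4] ang [ 1.000e-02  2.000e-02 -8.042e+01] | at [ 0.3349 -0.2951  0.2605] yaw -30.42 F [ 0.7 -0.8  1.1] t 0.9 w 0.0684
```

Call:
play_rows --translation '[[-8, -40, 0], [-17, -88, 0], [-26, -136, 0], [-35, -184, 0], [-44, -232, 0], [-53, -280, 0], [-62, -328, 0], [-71, -376, 0]]' --angular '[[0, 0, -6], [0, 0, -14], [0, 0, -22], [0, 0, -30], [0, 0, -38], [0, 0, -46], [0, 0, -54], [0, 0, -62]]' --jaw '[0.2, 0.2, 0.2, 0.2, 0.2, 0.2, 0.2, 0.2]'

```text
t: 1.7
ee_pos: [0.4653, 0.0642, 0.2606]
tcp_rot: [[0.851, 0.525, 0.0], [0.525, -0.851, -0.0], [-0.0, 0.0, -1.0]]
ft_force: [0.7, -1.0, 0.4]
gripper_width: 0.0687
```

```bash
python3 go.py 0.528 0.2555 0.15 50
```

```text
trans [ 153.7 -130.   110.6] ang [ 3.000e-02  1.000e-02 -1.836e+01] | at [0.4653 0.0642 0.2606] yaw 31.64 F [ 0.7 -1.   0.4] t 1.7 w 0.0687
```

Call:
play_rows --translation '[[30, -25, 0], [65, -55, 15], [100, -82, 40], [130, -105, 70], [150, -115, 100], [153, -118, 110], [153, -118, 110], [153, -118, 110]]' --angular '[[0, 0, -4], [0, 0, -8], [0, 0, -12], [0, 0, -16], [0, 0, -17], [0, 0, -17], [0, 0, -17], [0, 0, -17]]' --jaw '[0.2, 0.2, 0.2, 0.2, 0.2, 0.2, 0.2, 0.2]'

```text
t: 2.5
ee_pos: [0.5346, 0.2421, 0.1513]
tcp_rot: [[0.665, 0.746, 0.0], [0.746, -0.665, -0.0], [-0.0, 0.0, -1.0]]
ft_force: [0.0, 0.1, -0.2]
gripper_width: 0.0682
```

```bash
python3 go.py 0.528 0.2555 0.063 50
python3 - <<'E'
from h import *
t=shot('top','x');s=shot('side','y')
a=cv2.resize(t['frame'][150:250,180:290],None,fx=3.6,fy=3.6,interpolation=cv2.INTER_CUBIC)
b=cv2.resize(s['frame'][180:300,240:350],None,fx=3.6,fy=3.6,interpolation=cv2.INTER_CUBIC)
d=np.zeros((432,800,3),np.uint8); d[:360,:396]=a; d[:432,400:796]=b
cv2.imwrite('pics/z1.png',d[:,:,::-1])
E
```

```text
trans [  5.7 -13.9  88.2] ang [ 0.03  0.01 -1.72] | at [0.5346 0.2421 0.1513] yaw 48.28 F [ 0.   0.1 -0.2] t 2.5 w 0.0682
```

View pics/z1.png

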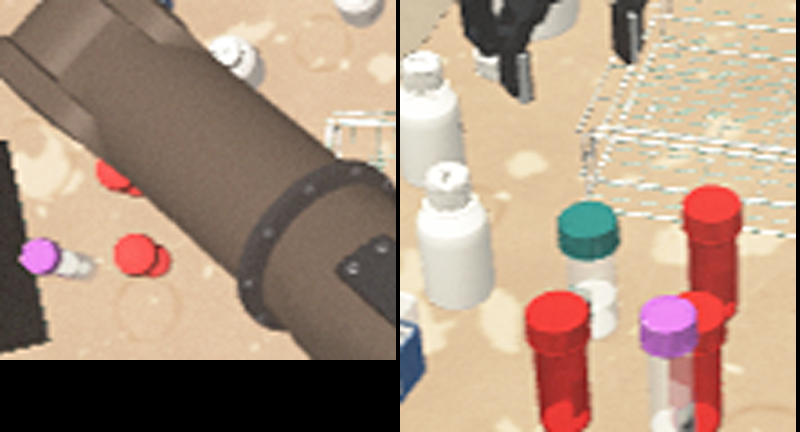

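Side crop: the open fingers are above the teal cap, which is at (588,230) in the crop. The neighbouring bottle and red tubes are clear of them. I'll align, then descend.

Call:
play_rows --translation '[[3, -7, 0], [6, -14, 0], [6, -14, 20], [6, -14, 45], [6, -14, 70], [6, -14, 86], [6, -14, 89], [6, -14, 89]]' --angular '[[0, 0, -1], [0, 0, -1], [0, 0, -1], [0, 0, -1], [0, 0, -1], [0, 0, -1], [0, 0, -1], [0, 0, -1]]' --jaw '[0.2, 0.2, 0.2, 0.2, 0.2, 0.2, 0.2, 0.2]'

```text
t: 3.4
ee_pos: [0.5279, 0.2571, 0.0618]
tcp_rot: [[0.651, 0.759, -0.0], [0.759, -0.651, 0.0], [0.0, -0.0, -1.0]]
ft_force: [-0.6, -0.0, 0.4]
gripper_width: 0.0683
```

```bash
python3 go.py 0.528 0.2555 0.062 50
python3 - <<'E'
from h import *
s=shot('side','y2')
b=cv2.resize(s['frame'][190:290,250:350],None,fx=5,fy=5,interpolation=cv2.INTER_CUBIC)
cv2.imwrite('pics/z2.png',b[:,:,::-1])
E
```

```text
trans [-1.2  1.1 -0.2] ang [-0.01 -0.   -0.64] | at [0.5279 0.2571 0.0618] yaw 49.36 F [-0.6 -0.   0.4] t 3.4 w 0.0683
```

View pics/z2.png

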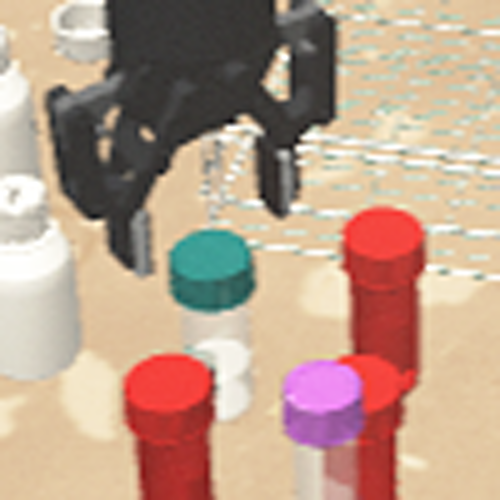

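Run:
```python
from h import *
s=load('side'); st=state(); p=np.array(st['ee_pos']); Rr=np.array(st['tcp_rot'])
f=lambda P:((proj(s,P)-[250,190])*5).round()
print('tcp',f(p),'cap top/bottom',f([.528,.2565,.095]),f([.528,.2565,.075]),'foot',f([.528,.2565,0]))
for k in(-.034,.034):
  for dz in(0,-.019): print('finger',k,dz,f(p+Rr@[k,0,dz]))
print(f([.528,.2565,.08]), st['q'])
```

```text
tcp [210. 306.] cap top/bottom [208. 251.] [210. 284.] foot [218. 403.]
finger -0.034 0 [271. 279.]
finger -0.034 -0.019 [270. 248.]
finger 0.034 0 [148. 333.]
finger 0.034 -0.019 [145. 302.]
[210. 276.] [-0.06258094  0.62126733 -0.70849121  1.77034765  0.49074354  0.93322013
 -0.11730852]
```

Run:
```python
from h import *
s=load('side'); t=load('top')
print('start',proj(s,[.165,-.602,.194]),proj(t,[.165,-.602,.194]))
p=np.array([.5346,.2421,.1513]);x=np.array([.665,.746,0])
for k in(-.034,.034): print(k,proj(s,p+k*x))
# solve TCP height/pos from seen tips, assuming tips +-0.04 along jaw at unknown common offset
import cv2
im=cv2.imread('pics/side0.png'); im2=cv2.imread('pics/top0.png')
a=cv2.resize(im[0:100,440:520],None,fx=5,fy=5,interpolation=cv2.INTER_CUBIC); b=cv2.resize(im2[270:350,470:550],None,fx=5,fy=5,interpolation=cv2.INTER_CUBIC)
d=np.zeros((500,800,3),np.uint8); d[:,:400]=a; d[:400,400:]=b; cv2.imwrite('pics/z3.png',d)
```

```text
start [471.18264562  78.70469147] [506.26062541 305.79029325]
-0.034 [302.22317815 211.92055932]
0.034 [276.42995538 221.89296744]
```

View pics/z3.png

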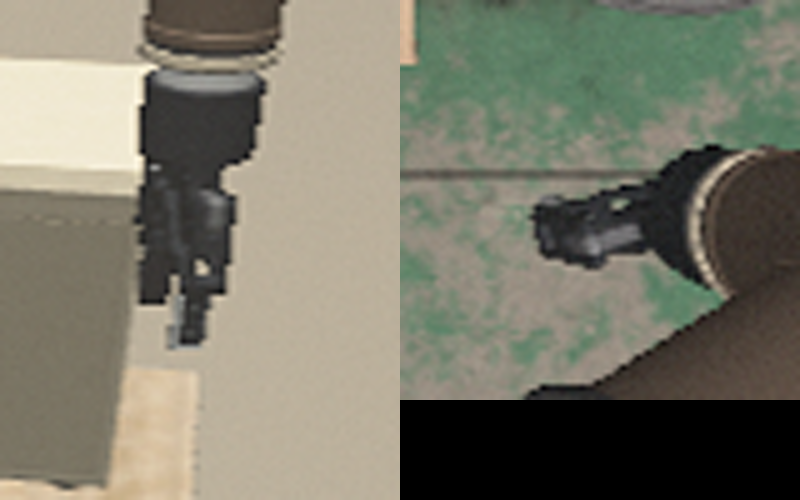

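Run:
```python
from h import *
s=load('side'); t=load('top')
print('base box centre',at_z(t,312,349,0), 'base ring side',at_z(s,519,243,0.02))
def tri(a,b):
    A=[];B=[]
    for c,uv in((s,a),(t,b)):
        d=ray(c,*uv); d/=np.linalg.norm(d); M=np.eye(3)-np.outer(d,d); A.append(M);B.append(M@c['xyz'])
    P=np.linalg.solve(sum(A),sum(B)); return P.round(3),(proj(s,P)-a).round(1),(proj(t,P)-b).round(1)
print(tri((477,68.5),(500,316)))
p=np.array([.1652,-.6022,.1939]);x=np.array([.2645,-.964,0])
for k in(-.045,.045):
  for dz in(0,.013,.03): print(k,dz,proj(s,p+k*x+[0,0,dz]).round(1),proj(t,p+k*x+[0,0,dz]).round(1))
```

```text
base box centre [-3.93112704e-03 -2.33768242e-05  0.00000000e+00] base ring side [0.00270347 0.04066104 0.02      ]
(array([ 0.147, -0.559,  0.247]), array([ 1.7, -0.1]), array([-0.3, -1.9]))
-0.045 0 [474.4  83.7] [492.4 309.7]
-0.045 0.013 [474.9  80. ] [494.1 310.2]
-0.045 0.03 [475.7  75.1] [496.4 310.9]
0.045 0 [468.   73.9] [520.1 301.8]
0.045 0.013 [468.5  70.3] [522.1 302.2]
0.045 0.03 [469.3  65.5] [524.7 302.8]
```

Side crop: the fingertips, at about (140,272) and (285,210), sit roughly 8 mm above the cap top and are not around the cap yet. Triangulating the start pictures also puts the real tips 30–40 mm above the reported TCP. I'll descend in small steps and check the pictures and the force.

Call:
play_rows --translation '[[-0.5, 0.5, 5], [-1, 1, 10], [-1, 1, 15], [-1, 1, 18], [-1, 1, 18]]' --angular '[[0, 0, 0], [0, 0, 0], [0, 0, 0], [0, 0, 0], [0, 0, 0]]' --jaw '[0.2, 0.2, 0.2, 0.2, 0.2]'

```text
t: 3.95
ee_pos: [0.5279, 0.255, 0.0431]
tcp_rot: [[0.652, 0.759, -0.001], [0.759, -0.652, -0.0], [-0.001, -0.0, -1.0]]
ft_force: [0.5, 0.0, -0.2]
gripper_width: 0.0685
```

Run:
```python
from h import *
s=shot('side','y3')
b=cv2.resize(s['frame'][190:290,250:350],None,fx=5,fy=5,interpolation=cv2.INTER_CUBIC)
cv2.imwrite('pics/z4.png',b[:,:,::-1])
```

```text
(no output)
```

View pics/z4.png

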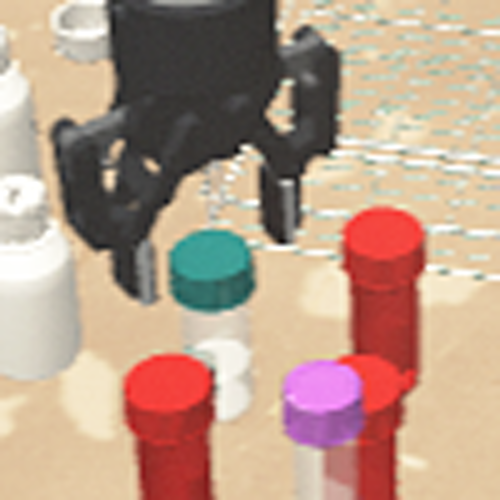

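The tips are now level with the middle of the cap, at crop (145,302) and (290,242), with one on each side of it. I'll go 15 mm lower and close. The width will tell which offset is right: 41 mm means the cap, 33.6 mm means the body.

Call:
play_rows --translation '[[0, 0, 5], [0, 0, 11], [0, 0, 15], [0, 0, 15], [0, 0, 15], [0, 0, 15], [0, 0, 15], [0, 0, 15]]' --angular '[[0, 0, 0], [0, 0, 0], [0, 0, 0], [0, 0, 0], [0, 0, 0], [0, 0, 0], [0, 0, 0], [0, 0, 0]]' --jaw '[0.2, 0.2, 0.2, 0.25, 0.4, 0.6, 1, 1]'

```text
t: 4.8
ee_pos: [0.5284, 0.2554, 0.029]
tcp_rot: [[0.652, 0.759, 0.001], [0.759, -0.652, 0.0], [0.0, 0.0, -1.0]]
ft_force: [-0.2, -0.6, 3.1]
gripper_width: 0.039
```

Run:
```python
from h import *
s=shot('side','y4')
b=cv2.resize(s['frame'][190:290,250:350],None,fx=5,fy=5,interpolation=cv2.INTER_CUBIC)
cv2.imwrite('pics/z5.png',b[:,:,::-1]); st=state(); print(st['gripper_width'],st['ft_force'],st['ee_pos'])
```

```text
0.038860539880362956 [ 0.45305752 -0.94640942  4.56699109] [0.5283358  0.25539511 0.02897486]
```

View pics/z5.png

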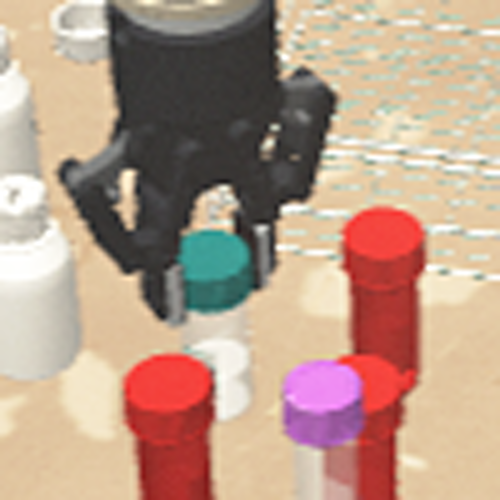

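The cap is held between the pads (fingers at crop (175,290) and (262,250), width 39 mm), so the tips really are about 35 mm above the reported TCP. I'll lift.

Call:
play_rows --translation '[[0, 0, -2], [0, 0, -10], [0, 0, -25], [0, 0, -55], [0, 0, -90], [0, 0, -125], [0, 0, -160], [0, 0, -180]]' --angular '[[0, 0, 0], [0, 0, 0], [0, 0, 0], [0, 0, 0], [0, 0, 0], [0, 0, 0], [0, 0, 0], [0, 0, 0]]' --jaw '[1, 1, 1, 1, 1, 1, 1, 1]'

```text
t: 5.65
ee_pos: [0.5287, 0.2564, 0.213]
tcp_rot: [[0.651, 0.759, 0.004], [0.759, -0.651, 0.002], [0.004, 0.001, -1.0]]
ft_force: [0.4, 0.3, 0.3]
gripper_width: 0.039
```

```bash
python3 go.py 0.4535 -0.2656 0.22 -23.05
```

```text
trans [-445.1  282.9   -8.5] ang [-0.09 -0.25 72.42] | at [0.5287 0.2564 0.213 ] yaw 49.37 F [0.4 0.3 0.3] t 5.65 w 0.039
```

Call:
play_rows --translation '[[-15, 10, -10], [-45, 29, -10], [-80, 51, -10], [-115, 73, -10], [-150, 95, -10], [-185, 118, -10], [-220, 140, -10], [-255, 162, -10]]' --angular '[[0, 0, 3], [0, 0, 9], [0, 0, 15], [0, 0, 21], [0, 0, 27], [0, 0, 33], [0, 0, 39], [0, 0, 45]]' --jaw '[1, 1, 1, 1, 1, 1, 1, 1]'

```text
t: 6.45
ee_pos: [0.4845, -0.0449, 0.22]
tcp_rot: [[0.997, 0.072, 0.002], [0.072, -0.997, -0.0], [0.002, 0.0, -1.0]]
ft_force: [1.4, -0.1, -1.2]
gripper_width: 0.0393
```

Call:
play_rows --translation '[[0, 0, 0], [0, 0, 0]]' --angular '[[0, 0, 0], [0, 0, 0]]' --jaw '[1, 1]'

```text
t: 6.65
ee_pos: [0.4848, -0.0442, 0.2196]
tcp_rot: [[0.997, 0.074, 0.001], [0.074, -0.997, -0.0], [0.001, 0.0, -1.0]]
ft_force: [0.1, 1.4, -0.5]
gripper_width: 0.0389
```

```bash
python3 go.py 0.4535 -0.2656 0.22 -23.05
```

```text
trans [-47.7 218.4  -0.4] ang [-1.000e-02 -6.000e-02  2.731e+01] | at [ 0.4848 -0.0442  0.2196] yaw 4.26 F [ 0.1  1.4 -0.5] t 6.65 w 0.0389
```

Call:
play_rows --translation '[[-3, 14, 0], [-12, 55, 0], [-21, 96, 0], [-30, 137, 0], [-39, 180, 10], [-45, 208, 40], [-47.7, 218.4, 70], [-47.7, 218.4, 70]]' --angular '[[0, 0, 3], [0, 0, 8], [0, 0, 14], [0, 0, 19], [0, 0, 24], [0, 0, 27.3], [0, 0, 27.3], [0, 0, 27.3]]' --jaw '[1, 1, 1, 1, 1, 1, 1, 1]'

```text
t: 7.45
ee_pos: [0.451, -0.2656, 0.1454]
tcp_rot: [[0.92, -0.393, -0.006], [-0.393, -0.92, 0.003], [-0.006, -0.0, -1.0]]
ft_force: [-0.8, 0.4, 0.6]
gripper_width: 0.0387
```

Call:
play_rows --translation '[[0, 0, 0], [0, 0, 0]]' --angular '[[0, 0, 0], [0, 0, 0]]' --jaw '[1, 1]'

```text
t: 7.65
ee_pos: [0.4555, -0.2638, 0.1504]
tcp_rot: [[0.922, -0.388, 0.002], [-0.388, -0.922, -0.0], [0.002, -0.001, -1.0]]
ft_force: [0.4, -0.6, -0.5]
gripper_width: 0.0393
```

```bash
python3 go.py 0.4535 -0.2656 0.15 -23.05
python3 - <<'E'
from h import *
s=shot('side','y5')
b=cv2.resize(s['frame'][85:185,290:410],None,fx=5,fy=5,interpolation=cv2.INTER_CUBIC)
cv2.imwrite('pics/z6.png',b[:,:,::-1])
p=np.array(state()['ee_pos']); f=lambda P:((proj(s,P)-[290,85])*5).round().tolist()
foot=p.copy(); foot[2]-=.029; top=foot+[0,0,.095]; print('foot',f(foot),'captop',f(top))
E
```

```text
trans [-1.2  2.4  0.4] ang [-0.03 -0.14  0.23] | at [ 0.4555 -0.2638  0.1504] yaw -22.82 F [ 0.4 -0.6 -0.5] t 7.65 w 0.0393
foot [384.0, 241.0] captop [389.0, 98.0]
```

View pics/z6.png

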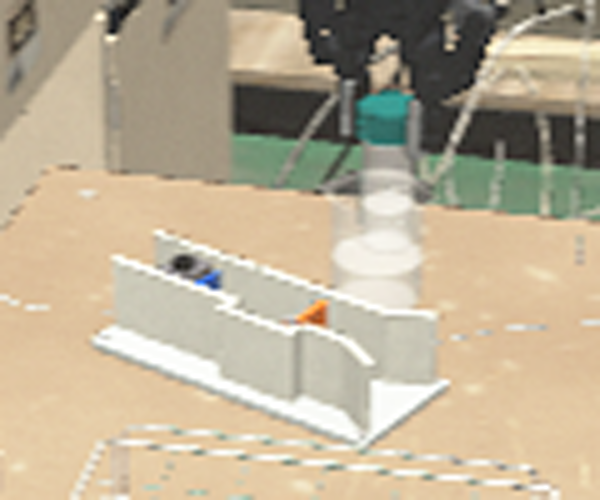

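Side crop: the held tube hangs upright over the mouth. The cap top is at (385,105) against a predicted (389,98), and the foot matches, so the robot and the camera agree. I'll align and lower.

Call:
play_rows --translation '[[-1, 2.4, 5], [-1, 2.4, 20], [-1, 2.4, 40], [-1, 2.4, 60], [-1, 2.4, 80], [-1, 2.4, 95], [-1, 2.4, 104], [-1, 2.4, 108]]' --angular '[[0, 0, 0.2], [0, 0, 0.2], [0, 0, 0.2], [0, 0, 0.2], [0, 0, 0.2], [0, 0, 0.2], [0, 0, 0.2], [0, 0, 0.2]]' --jaw '[1, 1, 1, 1, 1, 1, 1, 1]'

```text
t: 8.5
ee_pos: [0.4519, -0.2667, 0.0402]
tcp_rot: [[0.92, -0.393, -0.0], [-0.393, -0.92, 0.0], [-0.0, -0.0, -1.0]]
ft_force: [0.7, -1.2, -0.3]
gripper_width: 0.0393
```

Call:
play_rows --translation '[[0, 0, 0.5], [0, 0, 1], [0, 0, 1]]' --angular '[[0, 0, 0], [0, 0, 0], [0, 0, 0]]' --jaw '[1, 1, 1]'

```text
t: 8.8
ee_pos: [0.4525, -0.2672, 0.0403]
tcp_rot: [[0.919, -0.393, 0.001], [-0.393, -0.919, -0.001], [0.001, 0.0, -1.0]]
ft_force: [-0.9, 1.4, -0.6]
gripper_width: 0.0391
```

Call:
play_rows --translation '[[0, 0, 1], [0, 0, 1.5], [0, 0, 1.5]]' --angular '[[0, 0, 0], [0, 0, 0], [0, 0, 0]]' --jaw '[1, 1, 1]'

```text
t: 9.1
ee_pos: [0.452, -0.267, 0.0382]
tcp_rot: [[0.919, -0.393, 0.0], [-0.393, -0.919, -0.0], [0.0, 0.0, -1.0]]
ft_force: [1.1, 0.0, -1.0]
gripper_width: 0.0393
```

Call:
play_rows --translation '[[0, -1, 0.5], [0, -1.5, 1], [0, -1.5, 1], [0, -1.5, 1]]' --angular '[[0, 0, 0], [0, 0, 0], [0, 0, 0], [0, 0, 0]]' --jaw '[1, 1, 1, 1]'

```text
t: 9.5
ee_pos: [0.4526, -0.2655, 0.0371]
tcp_rot: [[0.919, -0.393, -0.0], [-0.393, -0.919, -0.0], [-0.0, 0.0, -1.0]]
ft_force: [-0.2, 0.4, -0.0]
gripper_width: 0.0392
```

Call:
play_rows --translation '[[0, 0, 0.5], [0, 0, 1], [0, 0, 1], [0, 0, 1]]' --angular '[[0, 0, 0], [0, 0, 0], [0, 0, 0], [0, 0, 0]]' --jaw '[1, 1, 1, 1]'

```text
t: 9.9
ee_pos: [0.4527, -0.2656, 0.0369]
tcp_rot: [[0.919, -0.393, 0.0], [-0.393, -0.919, -0.001], [0.0, 0.0, -1.0]]
ft_force: [-3.0, 1.3, 9.9]
gripper_width: 0.0393
```

The floor contact is clear. I'll back off 1.2 mm and slide in.

Call:
play_rows --translation '[[0, 0, -0.7], [0, 0, -1.2], [2, 0, -1.2], [5, 0, -1.2], [8, 0, -1.2], [10, 0, -1.2], [10, 0, -1.2]]' --angular '[[0, 0, 0], [0, 0, 0], [0, 0, 0], [0, 0, 0], [0, 0, 0], [0, 0, 0], [0, 0, 0]]' --jaw '[1, 1, 1, 1, 1, 1, 1]'

```text
t: 10.6
ee_pos: [0.4622, -0.2696, 0.0372]
tcp_rot: [[0.919, -0.393, 0.0], [-0.393, -0.919, 0.0], [0.0, -0.0, -1.0]]
ft_force: [-0.0, -0.0, -0.3]
gripper_width: 0.0397
```

Call:
play_rows --translation '[[2, 0, 0], [5, 0, 0], [8, 0, 0], [10, 0, 0], [10, 0, 0]]' --angular '[[0, 0, 0], [0, 0, 0], [0, 0, 0], [0, 0, 0], [0, 0, 0]]' --jaw '[1, 1, 1, 1, 1]'

```text
t: 11.1
ee_pos: [0.4713, -0.2736, 0.0373]
tcp_rot: [[0.919, -0.393, 0.0], [-0.393, -0.919, -0.0], [0.0, -0.0, -1.0]]
ft_force: [0.5, 0.3, -0.9]
gripper_width: 0.0393
```

Now I'll feel both walls to centre the tube.

Call:
play_rows --translation '[[0, 1, 0], [0, 2, 0], [0, 3, 0], [0, 3, 0], [0, 3, 0]]' --angular '[[0, 0, 0], [0, 0, 0], [0, 0, 0], [0, 0, 0], [0, 0, 0]]' --jaw '[1, 1, 1, 1, 1]'

```text
t: 11.6
ee_pos: [0.4698, -0.2758, 0.0373]
tcp_rot: [[0.92, -0.393, -0.0], [-0.393, -0.92, 0.0], [-0.0, -0.0, -1.0]]
ft_force: [0.8, 3.0, -0.0]
gripper_width: 0.0393
```

Call:
play_rows --translation '[[0, -2, 0], [0, -4, 0], [0, -5, 0], [0, -5.5, 0], [0, -5.5, 0]]' --angular '[[0, 0, 0], [0, 0, 0], [0, 0, 0], [0, 0, 0], [0, 0, 0]]' --jaw '[1, 1, 1, 1, 1]'

```text
t: 12.1
ee_pos: [0.472, -0.2711, 0.0373]
tcp_rot: [[0.919, -0.393, -0.0], [-0.393, -0.919, -0.0], [-0.0, 0.0, -1.0]]
ft_force: [0.2, -0.2, -1.4]
gripper_width: 0.0389
```

The tube is centred: the right wall is at +2.6 mm and the left wall beyond -2.5 mm. I'll return to the centre and push through the gate.

Call:
play_rows --translation '[[0, 2.4, 0], [3, 2.4, 0], [6, 2.4, 0], [9, 2.4, 0], [12, 2.4, 0], [15, 2.4, 0], [15, 2.4, 0]]' --angular '[[0, 0, 0], [0, 0, 0], [0, 0, 0], [0, 0, 0], [0, 0, 0], [0, 0, 0], [0, 0, 0]]' --jaw '[1, 1, 1, 1, 1, 1, 1]'

```text
t: 12.8
ee_pos: [0.4853, -0.2794, 0.0373]
tcp_rot: [[0.919, -0.393, 0.0], [-0.393, -0.919, -0.0], [0.0, -0.0, -1.0]]
ft_force: [0.9, -1.1, -0.2]
gripper_width: 0.0393
```

Call:
play_rows --translation '[[2, 0, 0], [4, 0, 0], [6, 0, 0], [8, 0, 0], [10, 0, 0], [10, 0, 0]]' --angular '[[0, 0, 0], [0, 0, 0], [0, 0, 0], [0, 0, 0], [0, 0, 0], [0, 0, 0]]' --jaw '[1, 1, 1, 1, 1, 1]'

```text
t: 13.4
ee_pos: [0.4938, -0.283, 0.0371]
tcp_rot: [[0.919, -0.393, -0.001], [-0.393, -0.919, 0.0], [-0.001, -0.0, -1.0]]
ft_force: [-3.2, 1.2, 2.1]
gripper_width: 0.0392
```

Call:
play_rows --translation '[[2, 0, 0], [4, 0, 0], [6, 0, 0], [8, 0, 0], [10, 0, 0], [10, 0, 0]]' --angular '[[0, 0, 0], [0, 0, 0], [0, 0, 0], [0, 0, 0], [0, 0, 0], [0, 0, 0]]' --jaw '[1, 1, 1, 1, 1, 1]'

```text
t: 14.0
ee_pos: [0.5019, -0.2872, 0.0371]
tcp_rot: [[0.919, -0.394, -0.003], [-0.394, -0.919, 0.0], [-0.002, 0.001, -1.0]]
ft_force: [-6.9, 0.7, 3.6]
gripper_width: 0.0393
```

Call:
play_rows --translation '[[2, 0, -0.3], [4, 0, -0.3], [6, 0, -0.3], [8, 0, -0.3], [10, 0, -0.3], [10, 0, -0.3]]' --angular '[[0, 0, 0], [0, 0, 0], [0, 0, 0], [0, 0, 0], [0, 0, 0], [0, 0, 0]]' --jaw '[1, 1, 1, 1, 1, 1]'

```text
t: 14.6
ee_pos: [0.5112, -0.292, 0.0372]
tcp_rot: [[0.919, -0.394, -0.002], [-0.394, -0.919, -0.001], [-0.002, 0.001, -1.0]]
ft_force: [-6.0, -0.6, -0.2]
gripper_width: 0.0391
```

Call:
play_rows --translation '[[2, 0, 0], [4, 0, 0], [6, 0, 0], [8, 0, 0], [10, 0, 0], [10, 0, 0]]' --angular '[[0, 0, 0], [0, 0, 0], [0, 0, 0], [0, 0, 0], [0, 0, 0], [0, 0, 0]]' --jaw '[1, 1, 1, 1, 1, 1]'

```text
t: 15.2
ee_pos: [0.5209, -0.296, 0.0372]
tcp_rot: [[0.919, -0.394, -0.001], [-0.394, -0.919, -0.001], [-0.001, 0.001, -1.0]]
ft_force: [-4.2, -1.7, -1.3]
gripper_width: 0.0391
```

Call:
play_rows --translation '[[2, -0.5, 0], [4, -0.5, 0], [6, -0.5, 0], [8, -0.5, 0], [10, -0.5, 0], [12, -0.5, 0], [14, -0.5, 0], [14, -0.5, 0]]' --angular '[[0, 0, 0], [0, 0, 0], [0, 0, 0], [0, 0, 0], [0, 0, 0], [0, 0, 0], [0, 0, 0], [0, 0, 0]]' --jaw '[1, 1, 1, 1, 1, 1, 1, 1]'

```text
t: 16.0
ee_pos: [0.5354, -0.3006, 0.0378]
tcp_rot: [[0.919, -0.394, 0.001], [-0.394, -0.919, -0.001], [0.001, 0.0, -1.0]]
ft_force: [-2.3, -3.0, -1.5]
gripper_width: 0.0392
```

Call:
play_rows --translation '[[2, 0, 0], [4, 0, 0], [6, 0, 0], [8, 0, 0], [10, 0, 0], [12, 0, 0], [14, 0, 0], [14, 0, 0]]' --angular '[[0, 0, 0], [0, 0, 0], [0, 0, 0], [0, 0, 0], [0, 0, 0], [0, 0, 0], [0, 0, 0], [0, 0, 0]]' --jaw '[1, 1, 1, 1, 1, 1, 1, 1]'

```text
t: 16.8
ee_pos: [0.5484, -0.3061, 0.0379]
tcp_rot: [[0.919, -0.393, 0.001], [-0.393, -0.919, -0.001], [0.002, 0.0, -1.0]]
ft_force: [0.7, -5.6, -0.4]
gripper_width: 0.039
```

Call:
play_rows --translation '[[1, 0, 0], [2, 0, 0], [3, 0, 0], [4, 0, 0], [5, 0, 0], [5, 0, 0]]' --angular '[[0, 0, 0], [0, 0, 0], [0, 0, 0], [0, 0, 0], [0, 0, 0], [0, 0, 0]]' --jaw '[1, 1, 1, 1, 1, 1]'

```text
t: 17.4
ee_pos: [0.5523, -0.3067, 0.0375]
tcp_rot: [[0.92, -0.393, -0.0], [-0.393, -0.92, 0.001], [-0.0, -0.001, -1.0]]
ft_force: [0.8, 0.1, 0.4]
gripper_width: 0.039
```

```bash
cat > f.py <<'E'
from h import *
st=state(); p=np.array(st['ee_pos']); F=np.array(st['ft_force']); a=np.radians(-23.05); c,n=np.cos(a),np.sin(a)
Rf=np.array([[c,-n,0],[n,c,0],[0,0,1]]); print('feeder',(Rf.T@(p-[.5049,-.2875,0])*1000).round(1),'F',(Rf.T@F).round(1),'t',round(st['t'],2))
E
python3 f.py
python3 - <<'E'
from h import *
s=shot('side','y6')
b=cv2.resize(s['frame'][90:170,290:390],None,fx=7,fy=7,interpolation=cv2.INTER_CUBIC)
cv2.imwrite('pics/z7.png',b[:,:,::-1])
T=load('side')
E
python3 - <<'E'
from h import *
im=cv2.imread('pics/top0.png'); t=load('top'); p=at_z(t,365+192.5/5-.5,150+152.5/5-.5,.054)
a=np.radians(-23.05); c,n=np.cos(a),np.sin(a); d=p-[.5049,-.2875,0]; print('plunger in feeder',c*d[0]+n*d[1],-n*d[0]+c*d[1])
E
```

```text
feeder [51.1  0.9 37.5] F [0.7 0.4 0.4] t 17.4
plunger in feeder 0.08396678714317712 0.00028142551313000905
```

View pics/z7.png

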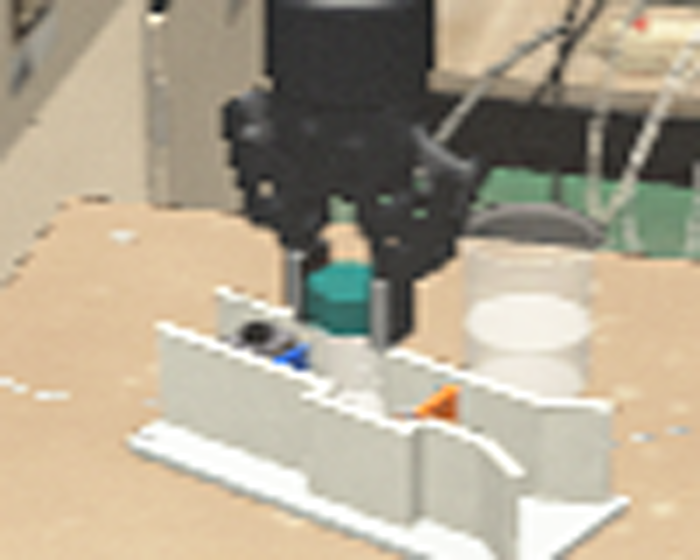

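Side crop: the orange gate is back in its shut place at (440,400) behind the tube, and the sideways force has gone. The plunger face is at about x=80–84 mm, so contact should come near x=63–67 mm. I'll feel for it in small steps.

Call:
play_rows --translation '[[1, 0.8, 0], [2, 0.8, 0], [3, 0.8, 0], [4, 0.8, 0], [5, 0.8, 0], [6, 0.8, 0], [6, 0.8, 0]]' --angular '[[0, 0, 0], [0, 0, 0], [0, 0, 0], [0, 0, 0], [0, 0, 0], [0, 0, 0], [0, 0, 0]]' --jaw '[1, 1, 1, 1, 1, 1, 1]'

```text
t: 18.15
ee_pos: [0.5575, -0.3106, 0.0376]
tcp_rot: [[0.919, -0.393, 0.0], [-0.393, -0.919, -0.0], [0.0, -0.0, -1.0]]
ft_force: [-0.5, -0.4, -0.6]
gripper_width: 0.0391
```

Call:
play_rows --translation '[[0.7, 0, 0], [1.4, 0, 0], [2, 0, 0], [2, 0, 0]]' --angular '[[0, 0, 0], [0, 0, 0], [0, 0, 0], [0, 0, 0]]' --jaw '[1, 1, 1, 1]'

```text
t: 18.55
ee_pos: [0.5592, -0.3114, 0.0376]
tcp_rot: [[0.919, -0.393, 0.0], [-0.393, -0.919, -0.0], [0.0, 0.0, -1.0]]
ft_force: [0.8, -0.9, -0.9]
gripper_width: 0.0388
```

```bash
python3 f.py
```

```text
feeder [59.4 -0.7 37.6] F [ 1.1 -0.6 -0.9] t 18.55
```

Call:
play_rows --translation '[[0.7, 0, 0], [1.4, 0, 0], [2, 0, 0], [2, 0, 0]]' --angular '[[0, 0, 0], [0, 0, 0], [0, 0, 0], [0, 0, 0]]' --jaw '[1, 1, 1, 1]'

```text
t: 18.95
ee_pos: [0.5611, -0.3122, 0.0376]
tcp_rot: [[0.919, -0.393, 0.0], [-0.393, -0.919, -0.0], [0.0, 0.0, -1.0]]
ft_force: [0.4, 0.3, -0.6]
gripper_width: 0.0392
```

Call:
play_rows --translation '[[0.7, 0, 0], [1.4, 0, 0], [2, 0, 0], [2, 0, 0]]' --angular '[[0, 0, 0], [0, 0, 0], [0, 0, 0], [0, 0, 0]]' --jaw '[1, 1, 1, 1]'

```text
t: 19.35
ee_pos: [0.5629, -0.313, 0.0376]
tcp_rot: [[0.919, -0.393, 0.0], [-0.393, -0.919, -0.0], [0.0, -0.0, -1.0]]
ft_force: [0.2, -1.2, -0.1]
gripper_width: 0.0391
```

Call:
play_rows --translation '[[0.7, 0, 0], [1.4, 0, 0], [2, 0, 0], [2, 0, 0]]' --angular '[[0, 0, 0], [0, 0, 0], [0, 0, 0], [0, 0, 0]]' --jaw '[1, 1, 1, 1]'

```text
t: 19.75
ee_pos: [0.5648, -0.3138, 0.0376]
tcp_rot: [[0.919, -0.393, 0.0], [-0.393, -0.919, -0.0], [0.0, 0.0, -1.0]]
ft_force: [0.3, 0.1, -0.5]
gripper_width: 0.039
```

```bash
python3 f.py
```

```text
feeder [65.4 -0.7 37.6] F [ 0.2  0.2 -0.5] t 19.75
```

Call:
play_rows --translation '[[0.7, 0, 0], [1.4, 0, 0], [2, 0, 0], [2, 0, 0]]' --angular '[[0, 0, 0], [0, 0, 0], [0, 0, 0], [0, 0, 0]]' --jaw '[1, 1, 1, 1]'

```text
t: 20.15
ee_pos: [0.5666, -0.3146, 0.0376]
tcp_rot: [[0.919, -0.393, 0.0], [-0.393, -0.919, -0.0], [0.0, 0.0, -1.0]]
ft_force: [0.3, 0.2, -0.1]
gripper_width: 0.0393
```

Call:
play_rows --translation '[[0.7, 0, 0], [1.4, 0, 0], [2, 0, 0], [2, 0, 0]]' --angular '[[0, 0, 0], [0, 0, 0], [0, 0, 0], [0, 0, 0]]' --jaw '[1, 1, 1, 1]'

```text
t: 20.55
ee_pos: [0.5671, -0.3148, 0.0373]
tcp_rot: [[0.919, -0.393, -0.002], [-0.393, -0.919, 0.001], [-0.003, 0.0, -1.0]]
ft_force: [-4.4, 1.8, 3.1]
gripper_width: 0.0392
```

```bash
python3 f.py
```

```text
feeder [67.9 -0.8 37.3] F [-4.8 -0.1  3.1] t 20.55
```

Contact at x≈67.5 mm. I'll press on in 1 mm steps.

Call:
play_rows --translation '[[0.5, 0, 0], [1, 0, -0.1], [1.5, 0, -0.2], [1.5, 0, -0.2]]' --angular '[[0, 0, 0], [0, 0, 0], [0, 0, 0], [0, 0, 0]]' --jaw '[1, 1, 1, 1]'

```text
t: 20.95
ee_pos: [0.5682, -0.3153, 0.0374]
tcp_rot: [[0.919, -0.393, -0.003], [-0.393, -0.919, 0.001], [-0.003, 0.0, -1.0]]
ft_force: [-4.8, 2.0, 1.7]
gripper_width: 0.039
```

Call:
play_rows --translation '[[0.5, 0, 0], [1, 0, 0], [1.5, 0, 0], [1.5, 0, 0]]' --angular '[[0, 0, 0], [0, 0, 0], [0, 0, 0], [0, 0, 0]]' --jaw '[1, 1, 1, 1]'

```text
t: 21.35
ee_pos: [0.5696, -0.3159, 0.0374]
tcp_rot: [[0.919, -0.393, -0.003], [-0.393, -0.919, 0.001], [-0.003, 0.0, -1.0]]
ft_force: [-5.6, 2.7, 1.9]
gripper_width: 0.0394
```

```bash
python3 f.py
```

```text
feeder [70.6 -0.8 37.4] F [-6.2  0.2  1.9] t 21.35
```

Call:
play_rows --translation '[[0.5, 0, 0], [1, 0, 0], [1.5, 0, 0], [1.5, 0, 0]]' --angular '[[0, 0, 0], [0, 0, 0], [0, 0, 0], [0, 0, 0]]' --jaw '[1, 1, 1, 1]'

```text
t: 21.75
ee_pos: [0.5709, -0.3165, 0.0373]
tcp_rot: [[0.919, -0.393, -0.003], [-0.393, -0.919, 0.001], [-0.003, 0.0, -1.0]]
ft_force: [-4.0, 2.5, 1.9]
gripper_width: 0.0391
```

Call:
play_rows --translation '[[0.5, 0, 0], [1, 0, 0], [1, 0, 0]]' --angular '[[0, 0, 0], [0, 0, 0], [0, 0, 0]]' --jaw '[1, 1, 1]'

```text
t: 22.05
ee_pos: [0.5719, -0.3168, 0.0374]
tcp_rot: [[0.919, -0.393, -0.003], [-0.393, -0.919, 0.001], [-0.003, 0.0, -1.0]]
ft_force: [-5.8, 2.2, 1.9]
gripper_width: 0.0392
```

```bash
python3 f.py
```

```text
feeder [73.1 -0.8 37.4] F [-6.2 -0.2  1.9] t 22.05
```

Call:
play_rows --translation '[[0.4, 0, 0], [0.7, 0, 0], [0.7, 0, 0]]' --angular '[[0, 0, 0], [0, 0, 0], [0, 0, 0]]' --jaw '[1, 1, 1]'

```text
t: 22.35
ee_pos: [0.5725, -0.3171, 0.0374]
tcp_rot: [[0.919, -0.393, -0.003], [-0.393, -0.919, 0.001], [-0.003, 0.0, -1.0]]
ft_force: [-5.3, 2.7, 2.3]
gripper_width: 0.039
```

```bash
python3 f.py
```

```text
feeder [73.8 -0.8 37.4] F [-6.   0.4  2.3] t 22.35
```

Call:
play_rows --translation '[[0.4, 0, 0], [0.7, 0, 0], [0.7, 0, 0]]' --angular '[[0, 0, 0], [0, 0, 0], [0, 0, 0]]' --jaw '[1, 1, 1]'

```text
t: 22.65
ee_pos: [0.5728, -0.3172, 0.0374]
tcp_rot: [[0.919, -0.393, -0.004], [-0.393, -0.919, 0.001], [-0.004, 0.0, -1.0]]
ft_force: [-7.6, 4.1, 3.9]
gripper_width: 0.0393
```

```bash
python3 f.py
```

```text
feeder [74.1 -0.7 37.4] F [-8.6  0.8  3.9] t 22.65
```

Call:
play_rows --translation '[[0.3, 0, 0], [0.6, 0, -0.2], [0.6, 0, -0.2]]' --angular '[[0, 0, 0], [0, 0, 0], [0, 0, 0]]' --jaw '[1, 1, 1]'

```text
t: 22.95
ee_pos: [0.5728, -0.3173, 0.0373]
tcp_rot: [[0.919, -0.393, -0.005], [-0.393, -0.919, 0.002], [-0.005, 0.0, -1.0]]
ft_force: [-7.7, 3.2, 3.4]
gripper_width: 0.0393
```

```bash
python3 f.py
```

```text
feeder [74.1 -0.8 37.3] F [-8.4 -0.1  3.4] t 22.95
```

Call:
play_rows --translation '[[0.3, 0, 0], [0.6, 0, 0], [0.6, 0, 0]]' --angular '[[0, 0, 0], [0, 0, 0], [0, 0, 0]]' --jaw '[1, 1, 1]'

```text
t: 23.25
ee_pos: [0.5728, -0.3173, 0.0373]
tcp_rot: [[0.919, -0.393, -0.006], [-0.393, -0.919, 0.002], [-0.006, 0.0, -1.0]]
ft_force: [-9.7, 4.6, 5.6]
gripper_width: 0.0391
```

```bash
python3 f.py
```

```text
feeder [74.2 -0.8 37.3] F [-10.8   0.4   5.6] t 23.25
```

The hard end is reached: the force rises to 10.8 N with no more motion, after about 6.5 mm of travel since contact. I'll relieve the load, then open.

Call:
play_rows --translation '[[-0.5, 0, 0], [-1, 0, 0], [-1.6, 0, 0], [-1.6, 0, 0]]' --angular '[[0, 0, 0], [0, 0, 0], [0, 0, 0], [0, 0, 0]]' --jaw '[1, 1, 1, 1]'

```text
t: 23.65
ee_pos: [0.5727, -0.3172, 0.0374]
tcp_rot: [[0.919, -0.393, -0.003], [-0.393, -0.919, 0.001], [-0.003, 0.0, -1.0]]
ft_force: [-4.7, 2.7, 1.1]
gripper_width: 0.0391
```

```bash
python3 f.py
```

```text
feeder [74.  -0.8 37.4] F [-5.4  0.7  1.1] t 23.65
```

Call:
play_rows --translation '[[-0.5, 0, 0], [-1, 0, 0], [-1, 0, 0]]' --angular '[[0, 0, 0], [0, 0, 0], [0, 0, 0]]' --jaw '[1, 1, 1]'

```text
t: 23.95
ee_pos: [0.5727, -0.3171, 0.0375]
tcp_rot: [[0.919, -0.393, -0.001], [-0.393, -0.919, 0.001], [-0.002, 0.0, -1.0]]
ft_force: [-4.7, 2.3, -3.7]
gripper_width: 0.0392
```

Call:
play_rows --translation '[[0, 0, 0], [0, 0, 0], [0, 0, 0], [0, 0, 0], [0, 0, 0], [0, 0, 0], [0, 0, 0]]' --angular '[[0, 0, 0], [0, 0, 0], [0, 0, 0], [0, 0, 0], [0, 0, 0], [0, 0, 0], [0, 0, 0]]' --jaw '[0.54, 0.52, 0.5, 0.46, 0.4, 0.34, 0.3]'

```text
t: 24.65
ee_pos: [0.5737, -0.3176, 0.0382]
tcp_rot: [[0.919, -0.393, 0.001], [-0.393, -0.919, -0.0], [0.001, 0.0, -1.0]]
ft_force: [-0.0, 0.1, 0.7]
gripper_width: 0.0599
```

```bash
python3 f.py
python3 - <<'E'
from h import *
s=shot('side','y7')
b=cv2.resize(s['frame'][90:170,290:390],None,fx=7,fy=7,interpolation=cv2.INTER_CUBIC)
cv2.imwrite('pics/z8.png',b[:,:,::-1]); print(state()['gripper_width'])
E
```

```text
feeder [75.1 -0.7 38.2] F [-0.1  0.1  0.7] t 24.65
0.059552205835459435
```

View pics/z8.png

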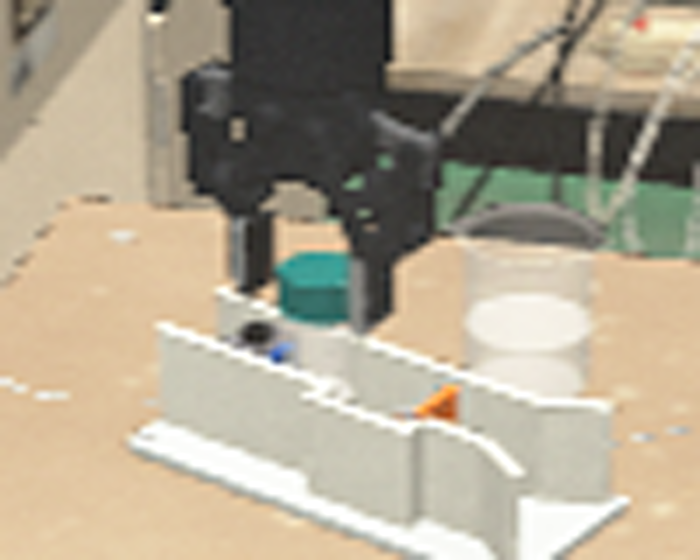

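The tube is released and upright in the lane (cap at (320,285)). The blue plate is pushed back against the stop at (282,352), the gate is shut at (440,400), and the fingers are clear of the cap. I'll lift straight up.

Call:
play_rows --translation '[[0, 0, -3], [0, 0, -10], [0, 0, -22], [0, 0, -45], [0, 0, -75], [0, 0, -110], [0, 0, -140], [0, 0, -150]]' --angular '[[0, 0, 0], [0, 0, 0], [0, 0, 0], [0, 0, 0], [0, 0, 0], [0, 0, 0], [0, 0, 0], [0, 0, 0]]' --jaw '[0.3, 0.3, 0.3, 0.3, 0.3, 0.3, 0.3, 0.3]'

```text
t: 25.5
ee_pos: [0.5753, -0.318, 0.193]
tcp_rot: [[0.919, -0.393, 0.006], [-0.393, -0.919, -0.003], [0.006, 0.0, -1.0]]
ft_force: [0.7, 0.4, 0.1]
gripper_width: 0.0598
```

Call:
play_rows --translation '[[-20, 10, 0], [-55, 28, 0], [-90, 45, 0], [-120, 60, 0], [-140, 70, 0], [-150, 75, 0], [-150, 75, 0], [-150, 75, 0]]' --angular '[[0, 0, 0], [0, 0, 0], [0, 0, 0], [0, 0, 0], [0, 0, 0], [0, 0, 0], [0, 0, 0], [0, 0, 0]]' --jaw '[0.3, 0.3, 0.3, 0.3, 0.3, 0.3, 0.3, 0.3]'

```text
t: 26.3
ee_pos: [0.4072, -0.3273, 0.1883]
tcp_rot: [[0.92, -0.393, 0.001], [-0.393, -0.92, -0.0], [0.001, -0.0, -1.0]]
ft_force: [0.3, 0.4, -0.5]
gripper_width: 0.0599
```

Run:
```python
from h import *
s=shot('side','y8');t=shot('top','y9')
b=cv2.resize(s['frame'][110:180,300:380],None,fx=5,fy=5,interpolation=cv2.INTER_CUBIC)
a=cv2.resize(t['frame'][150:240,365:445],None,fx=5,fy=5,interpolation=cv2.INTER_CUBIC)
d=np.zeros((450,800,3),np.uint8); d[:,:400]=a; d[:350,400:]=b
cv2.imwrite('pics/z9.png',d[:,:,::-1])
```

```text
(no output)
```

View pics/z9.png

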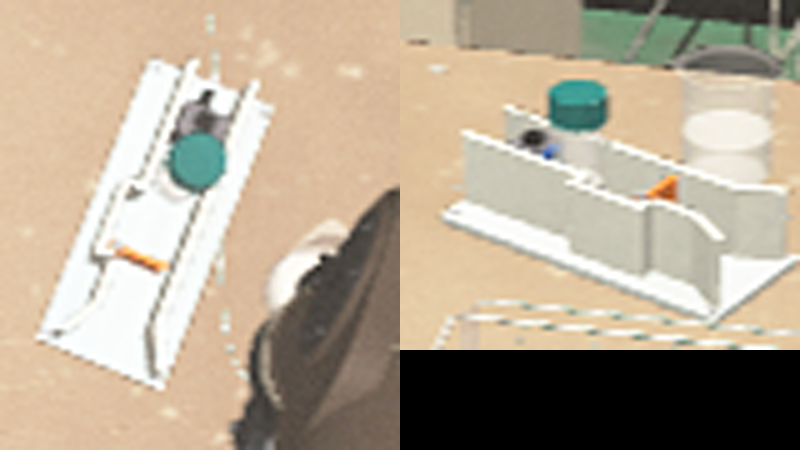

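Top and side: the tube stands upright in the lane against the stop (cap at (197,162) in the top crop), the gate is shut, and the beaker has not moved. I'll do one numeric check and hand in.

```bash
cat > chk.py <<'E'
from h import *
src=open('fit.py').read().split("for s,b in")[0]; exec(src)
T=load('top');S=load('side');w=np.radians(-23.05);c,n=np.cos(w),np.sin(w)
for s,b in((T,(385,165,425,200)),(S,(322,115,350,145))):
    o,k=teal(s,b); base=(lambda x,y:cap(s,x,y,.083)[0])
    r=least_squares(lambda p:proj(s,[*p,.097 if s is T else .093])-o,[.57,-.32]).x-[.5049,-.2875]; print('tube in feeder',(c*r[0]+n*r[1]).round(4),(-n*r[0]+c*r[1]).round(4),k)
E
python3 chk.py; python3 -c "
from plant import *
job_done(); print(state()['t'])"
```

```text
tube in feeder 0.0703 -0.0005 89
tube in feeder 0.0695 0.0015 100
the job is handed in; nothing more can be done
the job is handed in; nothing more can be done
```

I loaded the teal-capped tube into the lane and let it go, standing on the lane floor against the fully pressed plunger. I then handed the job in at about 26 s.

- **Gate:** it resisted with up to about 7 N. The sideways force vanished once the tube was past, and the last pictures show the gate shut behind it.
- **Plunger:** first contact came at about 67.5 mm past the gate. It yielded to about 6 N and stopped at 74.2 mm, where the force rose to 10.8 N with no further motion. I took that as the hard end.
- **Forces:** the highest reading was 10.8 N against the stop. The floor touch that found the lane floor read 9.9 N.
- **Last pictures:** the tube is upright on the centre line, the gate is shut and the gripper is clear. The beaker is where it was. The purple tube and white bottle were never touched; I did not picture them again at the end.

Two checks disagreed:
- **Fingertips:** the cameras showed the real tips about 35 mm higher than the reported tool position. I set the gripping height from the pictures, and the pads closed on the cap as intended. The jaw opening then read 39 mm, not the cap's 41 mm.
- **Final tube position:** the cameras put the tube at about 70 mm past the gate, while the arm read 74 mm. I put the gap down to the coarse camera estimate of the cap, and relied on the felt hard end.

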